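Seat and lock the slide carrier in the staining trough

TASK

Push the slide carrier along the rails of the staining trough until you feel it drop into its locating notches, then push the catch's lever round until the nose lies square across the carrier's edge and locks it down. Only push with the fingertips: do not lift the carrier or touch the glass slides, and leave the two stain bottles and the forceps where they are.

Things in the scene. Friction and masses are not known exactly. Their poses are not given: they have to be found in the camera images.
- trough: Stainless-steel staining trough, 118 x 400 mm, 49 mm high, fixed on the worktop. Origin: centre of its underside. y runs lengthwise from the open loading end (wall 32 mm high, y = -200 mm) to the drain end (wall 49 mm, y = +200); x points away from the robot, z up. The long walls (55 to 59 mm from the centre line) guide the carrier with 1.2 mm play each side. Pan floor at 7 mm.
- rail_start (a point): Loading end of the two ledge rails, on the centre line, level with their tops (40 mm above the worktop). A rail runs along each long wall, 38 to 55 mm from the centre line, to the drain end; between them the pan is open. Each has two notches 16 mm long, 9 mm deep: inner half at trough y = +24 mm for the trailing lug, outer half at y = +156 mm for the leading lug.
- seat (a point): Fixed point on the trough where the carrier's origin lies when seated: on the centre line at trough y = +90 mm, level with the rail tops (40 mm above the worktop). The rails run on 30 mm past the seated carrier.
- carrier: Grey slide carrier, a loose frame 108 x 150 mm (x, y), 8 mm thick, 0.6 to 0.95 kg. Origin: centre of the frame's underside; axes as the trough's. Four lugs 6 mm high and 12 mm long ride on the rails: origin at 46 mm, 120 to 210 mm short of the seat at the start. At the seat all lugs fall in, the frame drops 6 mm (origin at 40 mm) and the notch walls stop it, with 2 mm play.
- lip (a point): Middle of the outer face of the carrier's trailing end, 8 mm above its underside. A lip 90 mm long and 6 mm thick stands along this end, its top 15 mm above the underside: push here, low, towards the drain end. The push takes about 2 to 10 N; much faster than 0.2 m/s the carrier may jump the notches.
- slides: Four glass slides, 76 x 26 mm each, side by side in the carrier, sunk about 2 mm below the top of its frame; they reach 38 mm either side of the carrier's centre in x and 60 mm in y. Origin: their centre. Not to be touched.
- catch (a joint): Angle of the catch, an aluminium bell crank. 0: nose (29 mm) along the wall towards the drain end, lever (40 mm) pointing to the robot (-x of the trough). Grows clockwise seen from above: the nose swings over the carrier's near edge, the lever towards the drain end, to lie along the wall at the 1.57 rad stop. Starts at -0.2 (parked stop) to 0.05, stays where left; about 1 N at the peg turns it.
- catch_pivot (a point): Upright pivot of the catch outside the trough's near long wall (trough x = -69, y = +90 mm), at mid-thickness of the 6 mm crank, whose underside is 50.5 mm above the worktop. The nose passes 2.5 mm above the seated carrier's frame but strikes the edge of one that has not dropped.
- catch_peg (a point): Upright black peg near the end of the catch's lever, 12 mm thick, its axis 36 mm from the pivot; it stands from the lever (57 mm above the worktop) to 78 mm. The point lies on its axis, 68 mm above the worktop. Push it sideways.
- violet_bottle: Small violet dropper bottle with black cap, 37 mm wide, 106 mm high, past the drain end. Origin: centre of its base. A bystander.
- safranin_bottle: Small red dropper bottle, 37 mm wide, 106 mm high, beside the other one. Origin: centre of its base. A bystander.
- forceps: Steel forceps lying on the worktop past the loading end, 117 x 17 x 11 mm. Origin: centre of its underside. A bystander.

How it is judged:
On the way, in this order (a step that is already met when the one before it is completed fails the run):
1. the carrier has dropped into its notches (distance between carrier and seat below 0.0045 m and angle between carrier's own z axis and vertical below 0.03 rad), for 0.2 s.
2. the catch is turned square across the carrier's edge (value of joint catch above 1.4 rad and distance between carrier and seat below 0.0045 m), for 0.2 s.
At the end, for the whole second after the job is handed in: The carrier lies level in its notches (origin within 4.5 mm of the seat, tilt under 0.03 rad), at rest, and the catch stands at more than 1.4 rad, its nose across the carrier's edge (all of step 2 and angle between carrier's own z axis and vertical below 0.03 rad and linear speed of carrier below 0.01 m/s); the robot touches nothing.
It fails at once if the carrier is lifted more than 6 mm off the rails or tipped (z of carrier in the frame of trough above 0.052 m or angle between carrier's own z axis and vertical above 0.17 rad).
It fails at once if the glass slides are touched (contact force between any of the fingers, the arm and slides above 0.5 N).
It fails at once if a stain bottle or the forceps is moved more than 20 mm (distance of any of violet_bottle, safranin_bottle, forceps from where it was at the start of the episode above 0.02 m).
It also fails if it takes over 45 s, if anything falls off the work surface, if the arm or the gripper's body presses on something with over 40 N, if the wrist force passes 120 N, or if a joint passes its speed limit or range.

ROBOT

A 6-joint arm with a two-finger parallel gripper is mounted at the origin on a cart in front of the work surface, level with it; the furniture and walls round the work are solid. World frame = base frame: x ahead of the robot, y to its left, z up, the work surface at z = 0. Lengths are in m, angles in rad, forces in N, time in s.
With the tool pointing down it reaches from about 0.275 to 0.85 m from the base axis. Payload 19 kg.
Tool frame: the origin (TCP) lies between the finger pads; the fingertips stand 22 mm ahead of it and the grasp point (between the pads) lies 3 mm ahead of it; z points along the fingers, y is the line along which they close (so a half turn about z gives the same grasp; the last joint's range is limited). The gripper opens to 85 mm and grips with 20 to 120 N. Pads are 22 mm wide; open, the fingers measure 114 mm over their backs; the gripper's body (76 mm by 85 mm) begins 54 mm behind the grasp point. The pads swing forward as they close: fully open they stand 13 mm farther back than shut.
Start: joints at [-1.269, 0.15, 1.437, -0, 1.554, -0.134], TCP at [0.243, -0.521, 0.253] pointing down, gripper open.
Joint ranges: [-2.8, 2.8], [-0.68, 2.1], [0.12, 2.68], [-1.39, 4.53], [0.16, 2.79], [-2.81, 2.81]. Speed limits (rad/s): [1.89, 1.89, 2.22, 3.01, 3.01, 3.01].

INTERFACE

Orientations are given as [roll, pitch, yaw] about the fixed x, y, z axes, in that order (R = Rz(yaw) Ry(pitch) Rx(roll)).
In Python, from plant import arm gives the robot as it stands. The module is installed in compiled form; this text tells all that it offers.
- The arm moves only by the tool jog_arm, never from a script. Its argument "steps" is one flat list of numbers, 7 for each row, row after row: the closure, from -1 (fully open) to 1 (shut), then the shift along the tool's x, y, z in m, then the turn, a rotation vector about the tool's x, y, z in degrees. A call has 1 to 5 rows; each row is the pose to reach, as a shift and turn from the pose commanded when the call began, along the tool's axes at that moment; what a row does not reach only later rows make up. A row lasts 1/12 s, in which the tool goes at most 41.7 mm and 7.16 degrees, less where a joint would pass 70% of its speed; a pose out of reach is approached as far as the arm can. A call with a gripper value outside its range is refused whole. The fingers move at their own pace and stop on an object; "squeeze" is the grip in N (left out, the last holds). Time passes only in rows, so rows that repeat a pose let the fingers close. It gives the time, the measured TCP pose, the force, the opening and the grip force at its end, in the units of the state.
- arm.observe(): the state, without advancing time (a new reading comes with each control period).
- arm.snapshot(name): name is "side" or "top"; returns a dict with "frame" (384x512x3 uint8, blue, green, red), "fx", "fy", "cx", "cy" (pixels), "rvec" (rotation vector, rad) and "tvec" (3), from world to camera coordinates, as OpenCV has them. Camera axes: x right, y down, z forward; pixel columns grow to the right and rows downward; lengths in m; the calibration is good to about 2 mm. A picture is of the moment at which its call begins. There is no depth.
- arm.finish_job(): hands the job in; it is judged then, once.
The state is a dict: "time_s": time; "qpos": joint angles; "qd": joint speeds; "tau": joint torques, N m; "tcp_pos": TCP position; "orientation": TCP orientation; "ft_force": force on the tool from outside, world axes, zero at the start; "wrist_torque": the same for the moment, N m; "opening": finger opening in m; "finger_force": force on a finger pad.
Only numpy, scipy, OpenCV 4.12 (cv2) and the standard library are available. Lean on these libraries where they do the work, as an engineer would, in place of code of your own. Each camera call takes 0.05 s, during which the arm holds its last target. There are 200 camera calls.

## Working session

There is one attempt and no reset: what is moved stays moved. The work goes in short steps, Python scripts to look and compute and a tool call to move; the robot and the scene stay as the last step left them, time stands still between calls to the robot, and variables do not carry over. Pictures are saved under pics/ and viewed, at most 10 in all, crops included, and the job is handed in when it is done.

Besides the shell and the picture viewer there is one more tool, called as name(argument=value, ...) on one line, values as JSON. jog_arm: Moves the arm, as the interface text tells. Its arguments: {"type":"object","properties":{"steps":{"type":"array","items":{"type":"number"}},"squeeze":{"type":"number"}},"required":["steps"]}

```bash
mkdir -p pics
cat > h.py <<'E'
import numpy as np, cv2
from plant import arm
def cam(n,f=None):
    s=arm.snapshot(n)
    if f: cv2.imwrite(f,s["frame"])
    K=np.array([[s["fx"],0,s["cx"]],[0,s["fy"],s["cy"]],[0,0,1]]);R=cv2.Rodrigues(np.array(s["rvec"],float))[0]
    return s,K,R,np.array(s["tvec"],float).ravel()
def ray(c,u,v,z):
    s,K,R,t=c; o=-R.T@t; d=R.T@np.linalg.inv(K)@[u,v,1]
    return (o+d*(z-o[2])/d[2]).round(4)
def proj(c,p):
    s,K,R,t=c; q=K@(R@np.array(p)+t); return q[:2]/q[2]
E
python3 - <<'E'
from h import *
import pickle
for n in("top","side"):
    c=cam(n,f"pics/{n}0.png"); pickle.dump(c,open(n+"0.pkl","wb")); print(n,-c[2].T@c[3],c[1][0,0])
print(arm.observe())
E
```

```text
top [0.38137648 0.0676004  1.41483587] 465.43315969979284
side [ 0.49041849 -0.73213726  0.63544813] 382.3330254770854
{'time_s': 0.1, 'qpos': array([-1.26897840e+00,  1.50927717e-01,  1.43791509e+00,  8.67633297e-06,
        1.55380662e+00, -1.34010876e-01]), 'qd': array([ 0.00069038, -0.00234903, -0.00250267,  0.00046082,  0.00138201,
        0.00044544]), 'tau': array([ 5.88323688e-03, -7.14377475e+01, -5.71794069e+01, -2.82472183e-04,
        7.09609565e-03,  1.64275004e-06]), 'tcp_pos': array([ 0.2426665 , -0.52108138,  0.25276636]), 'orientation': array([-3.14054651e+00, -1.49793267e-04,  4.35828575e-01]), 'ft_force': array([-0.1906292 , -0.23216991, -0.04829177]), 'wrist_torque': array([ 0.00652733,  0.0441397 , -0.00543037]), 'finger_force': 0.0, 'opening': 0.08524519206250235}
```

View pics/top0.png

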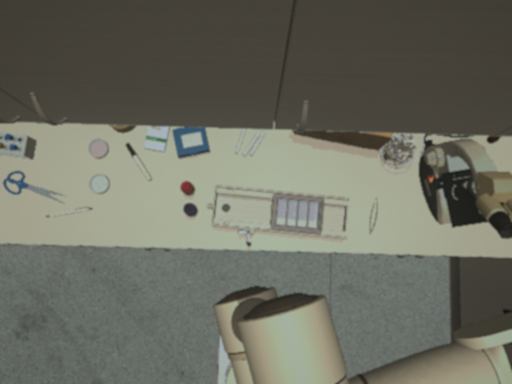

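View pics/side0.png

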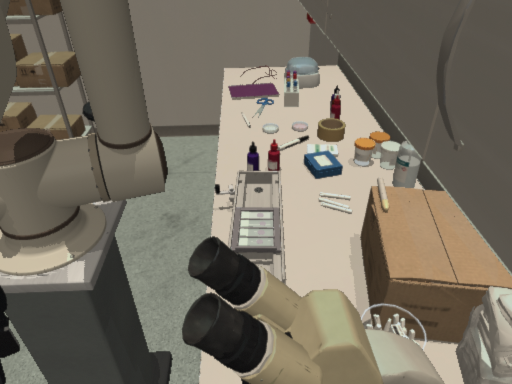

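The top view shows the trough from x≈213 (drain) to 348 px (loading), with the carrier around (298,213), the catch at about (246,233), the bottles at (188,188) and (190,210), and the forceps at (374,215). The microscope is on the right. I'll zoom in.

Run:
```python
import cv2
a=cv2.imread("pics/top0.png")[178:248,200:360]; a=cv2.resize(a,None,fx=5,fy=5,interpolation=cv2.INTER_CUBIC)
cv2.imwrite("pics/crop0.png",cv2.convertScaleAbs(a,alpha=1.1))
```

```text
(no output)
```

View pics/crop0.png

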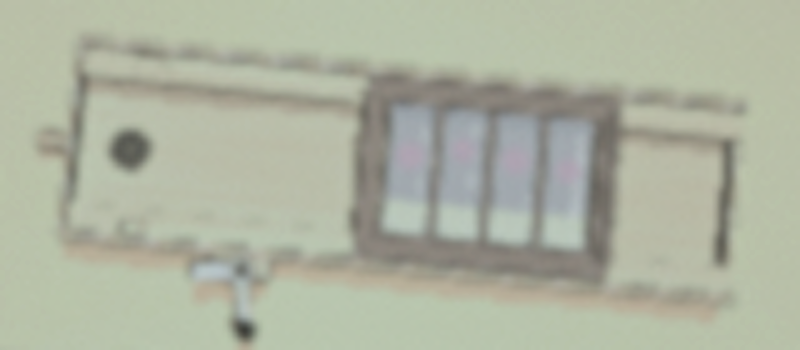

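The crop shows the carrier frame corners at (372,82), (618,98), (602,278) and (355,255), the trough corners at (82,40), (65,243), (742,105) and (728,298), and the peg at (243,328).

Run:
```python
from h import *
import pickle
c=pickle.load(open("top0.pkl","rb"))
g=lambda u,v,z: ray(c,200+u/5-.4,178+v/5-.4,z)[:2]
T=[g(82,40,.049),g(65,243,.049),g(728,298,.049),g(742,105,.049)]
C=[g(372,82,.054),g(355,255,.054),g(602,278,.054),g(618,98,.054)]
print("T",T,"C",C)
L=lambda P:np.linalg.norm(P[1]-P[2])
def ax(P):
    d=(P[0]+P[1]-P[2]-P[3]);return d/np.linalg.norm(d)
yT=ax(T);print(yT,ax(C),L(T),L(C),np.linalg.norm(T[0]-T[1]),np.linalg.norm(C[0]-C[1]))
o=np.mean(T,0);yaw=np.arctan2(-yT[0],yT[1]);xT=np.array([yT[1],-yT[0]])
print("centre",o,"yaw",yaw)
cc=np.mean(C,0)-o;print("carrier in trough",cc@xT,cc@yT)
p=g(243,328,.078)-o;print("peg",p@xT,p@yT); p=g(243,268,.0565)-o;print("pivot",p@xT,p@yT)
p=ray(c,374,215,0)[:2];q=p-o;print("forceps",p,q@xT,q@yT)
for u,v in((188,188),(190,210)):
  q=ray(c,u,v,.1)[:2]-o;print("bottle",q@xT,q@yT)
# refine with side view: project of trough points
s=pickle.load(open("side0.pkl","rb"))
W=lambda x,y,z:np.r_[o+x*xT+y*yT,z]
a=cv2.resize(s[0]["frame"][140:290,190:310],None,fx=4,fy=4,interpolation=2)
for x,y,z in[(-59,-200,49),(-59,200,49),(59,200,49),(59,-200,49),(-69,90,56),(-105,90,78),(-69,90,56)]:
  u=proj(s,W(x/1e3,y/1e3,z/1e3));cv2.circle(a,tuple(int(k) for k in (u-[190,140])*4+2),4,(0,0,255),1)
cv2.imwrite("pics/side1.png",a)
```

```text
T [array([0.5891, 0.1803]), array([0.4684, 0.1858]), array([ 0.4472, -0.2042]), array([ 0.5617, -0.2117])] C [array([0.5683, 0.008 ]), array([0.4659, 0.0156]), array([ 0.4566, -0.1293]), array([ 0.563 , -0.1374])]
[0.06202866 0.99807437] [0.05022932 0.99873771] 0.39057578009907373 0.14519814048396074 0.1208252457063506 0.10268164392918536
centre [ 0.5166  -0.01245] yaw -0.06206850827310768
carrier in trough -0.00014639913099111007 -0.0484273341439981
peg -0.10132526290967024 0.08593039972143848
pivot -0.0659680572244348 0.08933010649290468
forceps [ 0.5199 -0.3017] 0.021235436130071214 -0.28848831649196066
bottle 0.038766344387114834 0.27097642525293525
bottle -0.02339168518513958 0.25869720053413664
```

View pics/side1.png

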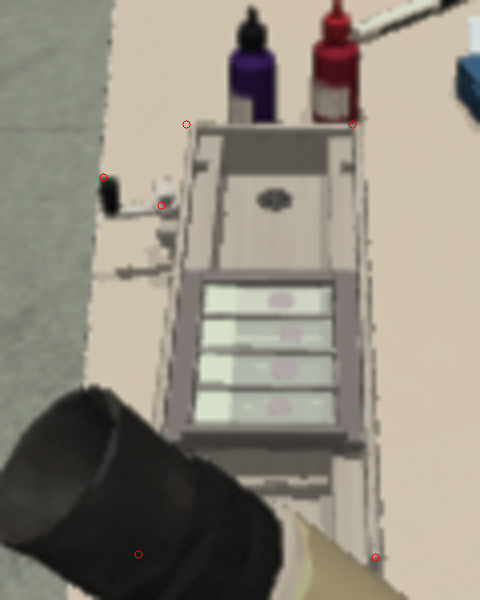

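Run:
```python
from h import *
import pickle
t=pickle.load(open("top0.pkl","rb"));s=pickle.load(open("side0.pkl","rb"))
def tri(a,b):
  P=[c[1]@np.c_[c[2],c[3]] for c in(t,s)]
  X=cv2.triangulatePoints(P[0],P[1],np.array(a,float),np.array(b,float)).ravel();X=X[:3]/X[3];return X,proj(t,X),proj(s,X)
for a,b in(((497,217),(205,260)),((507,235),(200,320))):print(tri(a,b))
for z in(.2,.3,.4):print(z,ray(t,497,220,z),ray(s,205,262,z),ray(s,200,330,z),ray(t,422,180,z))
th=.061;R=lambda w:(lambda a:a)(w)
d=np.array([.519,-.0135])+np.array([-.003,-.175]) 
w=np.array([.5,-.195,.15])-arm.observe()["tcp_pos"]
y=arm.observe()["orientation"][2];tx=np.array([np.cos(y),np.sin(y),0]);ty=np.array([np.sin(y),-np.cos(y),0])
print(w@tx,w@ty,-w[2])
```

```text
(array([ 0.47257909, -0.47969877,  0.38114491]), array([497.89901805, 222.99563357]), array([226.65138523, 256.98167629]))
(array([ 0.44828433, -0.51952817,  0.34427183]), array([507.02047681, 235.14952093]), array([200.57468816, 319.94070659]))
0.2 [ 0.4964 -0.5735  0.2   ] [ 0.4264 -0.3091  0.2   ] [ 0.4278 -0.4294  0.2   ] [ 0.5971 -0.377   0.2   ]
0.3 [ 0.4869 -0.5207  0.3   ] [ 0.4411 -0.4062  0.3   ] [ 0.4422 -0.4989  0.3   ] [ 0.5794 -0.3404  0.3   ]
0.4 [ 0.4775 -0.4679  0.4   ] [ 0.4558 -0.5034  0.4   ] [ 0.4566 -0.5685  0.4   ] [ 0.5616 -0.3038  0.4   ]
0.37093716856782855 -0.18696313477270157 0.10276636140175535
```

jog_arm(steps=[1, 0.03, -0.03, 0, 0, 0, 6, 1, 0.06, -0.06, 0, 0, 0, 12, 1, 0.09, -0.09, 0, 0, 0, 18, 1, 0.12, -0.12, 0, 0, 0, 24, 1, 0.14, -0.15, 0, 0, 0, 28.5])

```text
time_s: 0.52
tcp_pos: [0.3069, -0.3241, 0.2529]
orientation: [-3.141, 0.0, -0.067]
ft_force: [1.1, -0.1, 1.2]
opening: 0.0255
finger_force: 0.0
```

jog_arm(steps=[1, 0.02, -0.03, 0, 0, 0, 0, 1, 0.05, -0.06, 0.01, 0, 0, 0, 1, 0.08, -0.09, 0.03, 0, 0, 0, 1, 0.11, -0.115, 0.05, 0, 0, 0, 1, 0.14, -0.135, 0.07, 0, 0, 0])

```text
time_s: 0.93
tcp_pos: [0.4488, -0.2021, 0.1872]
orientation: [3.141, -0.001, -0.061]
ft_force: [0.1, -2.0, 0.5]
opening: 0.0001
finger_force: 0.0
```

jog_arm(steps=[1, 0.025, -0.004, 0.015, 0, 0, 0, 1, 0.05, -0.008, 0.03, 0, 0, 0, 1, 0.05, -0.008, 0.03, 0, 0, 0])

```text
time_s: 1.18
tcp_pos: [0.5002, -0.1976, 0.1539]
orientation: [-3.139, 0.003, -0.06]
ft_force: [0.5, -0.2, -0.4]
opening: 0.0
finger_force: 0.0
```

Run:
```python
from h import *
import pickle
c=cam("side"); a=c[0]["frame"]; b=cam("top")
pickle.dump(b,open("top1.pkl","wb"))
cv2.imwrite("pics/both2.png",np.hstack([cv2.resize(a[140:340,180:330],None,fx=2.5,fy=2.5,interpolation=2),cv2.resize(b[0]["frame"][170:270,270:370],(400,500),interpolation=2)]))
o=arm.observe();print(o["tcp_pos"],o["orientation"],o["opening"])
```

```text
[ 0.4981445  -0.19864965  0.15641128] [-3.14049497e+00  2.23546986e-03 -6.04209931e-02] 0.0002589105143939002
```

View pics/both2.png

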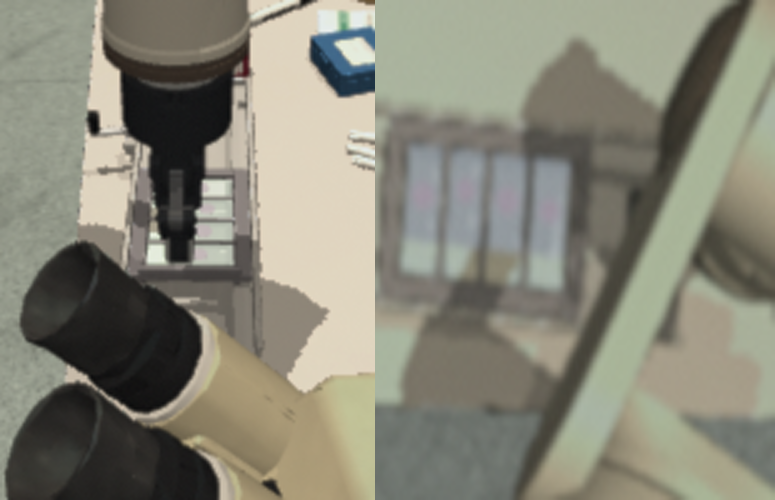

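The side view shows the closed fingertips above the trough, behind the carrier in line (tip at crop pixel (178,258)), and the top view agrees. Next I descend behind the lip.

jog_arm(steps=[1, 0.004, 0, 0.02, 0, 0, 0, 1, 0.008, 0, 0.04, 0, 0, 0, 1, 0.008, 0, 0.06, 0, 0, 0, 1, 0.008, 0, 0.08, 0, 0, 0, 1, 0.008, 0, 0.085, 0, 0, 0])

```text
time_s: 1.7
tcp_pos: [0.5045, -0.1995, 0.0705]
orientation: [-3.14, 0.003, -0.062]
ft_force: [-0.0, -0.6, -1.2]
opening: -0.0
finger_force: 0.0
```

jog_arm(steps=[1, 0, -0.008, 0, 0, 0, 0, 1, 0, -0.016, 0, 0, 0, 0, 1, 0, -0.024, 0, 0, 0, 0, 1, 0, -0.03, 0, 0, 0, 0, 1, 0, -0.035, 0, 0, 0, 0])

```text
time_s: 2.12
tcp_pos: [0.5086, -0.1638, 0.0735]
orientation: [3.141, -0.001, -0.061]
ft_force: [-0.2, -0.6, -0.3]
opening: -0.0003
finger_force: 0.0
```

Run:
```python
from h import *
a=cam("side"); b=cam("top")
cv2.imwrite("pics/both3.png",np.hstack([cv2.resize(a[0]["frame"][160:310,200:320],None,fx=3.33,fy=3.33,interpolation=2)[:499],cv2.resize(b[0]["frame"][170:270,270:350],(400,499),interpolation=2)]))
o=arm.observe();print(o["tcp_pos"],o["orientation"],o["ft_force"])
```

```text
[ 0.50854941 -0.16385199  0.07314259] [ 3.14143966e+00 -7.77264199e-04 -6.05305253e-02] [0.08562233 0.16981155 0.19178472]
```

View pics/both3.png

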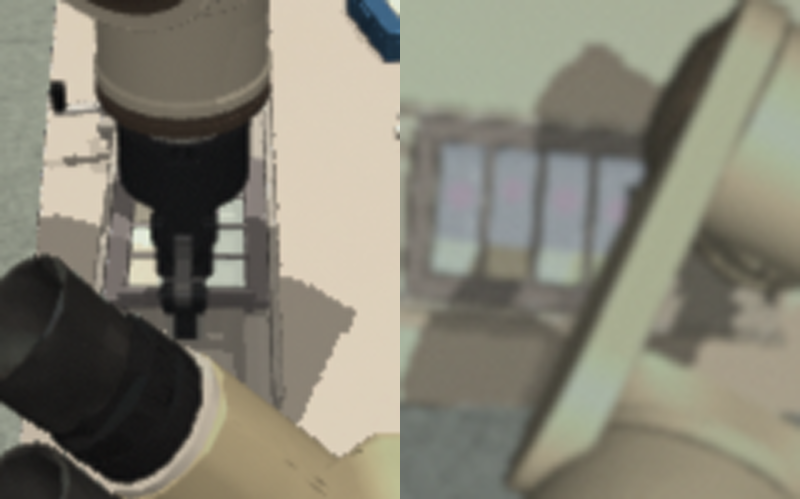

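The tip is in the pan behind the carrier's lip, clear of the slides. I lower it 5 mm and push.

jog_arm(steps=[1, 0, 0, 0.005, 0, 0, 0, 1, 0, -0.007, 0.005, 0, 0, 0, 1, 0, -0.014, 0.005, 0, 0, 0, 1, 0, -0.022, 0.005, 0, 0, 0, 1, 0, -0.03, 0.005, 0, 0, 0])

```text
time_s: 2.63
tcp_pos: [0.51, -0.1341, 0.0674]
orientation: [3.141, 0.0, -0.062]
ft_force: [0.1, -3.1, -3.3]
opening: -0.0003
finger_force: 1.5
```

jog_arm(steps=[1, 0, -0.009, 0, 0, 0, 0, 1, 0, -0.018, 0, 0, 0, 0, 1, 0, -0.027, 0, 0, 0, 0, 1, 0, -0.036, 0, 0, 0, 0, 1, 0, -0.045, 0, 0, 0, 0])

```text
time_s: 3.05
tcp_pos: [0.5129, -0.0888, 0.0676]
orientation: [-3.142, 0.0, -0.061]
ft_force: [-0.9, -3.6, -2.8]
opening: -0.0
finger_force: 1.5
```

jog_arm(steps=[1, 0, -0.009, 0, 0, 0, 0, 1, 0, -0.018, 0, 0, 0, 0, 1, 0, -0.027, 0, 0, 0, 0, 1, 0, -0.036, 0, 0, 0, 0, 1, 0, -0.045, 0, 0, 0, 0])

```text
time_s: 3.47
tcp_pos: [0.5157, -0.044, 0.0675]
orientation: [-3.141, 0.0, -0.062]
ft_force: [-0.4, -3.5, -1.8]
opening: 0.0002
finger_force: 1.6
```

jog_arm(steps=[1, 0, -0.006, 0, 0, 0, 0, 1, 0, -0.012, 0, 0, 0, 0, 1, 0, -0.018, 0, 0, 0, 0])

```text
time_s: 3.72
tcp_pos: [0.5168, -0.0265, 0.0676]
orientation: [3.142, -0.0, -0.062]
ft_force: [0.2, -3.1, -0.8]
opening: 0.0002
finger_force: 1.8
```

jog_arm(steps=[1, 0, -0.004, 0, 0, 0, 0, 1, 0, -0.008, 0, 0, 0, 0, 1, 0, -0.012, 0, 0, 0, 0])

```text
time_s: 3.97
tcp_pos: [0.5175, -0.0147, 0.0675]
orientation: [-3.142, 0.0, -0.062]
ft_force: [0.1, -2.8, -2.0]
opening: 0.0002
finger_force: 1.7
```

jog_arm(steps=[1, 0, -0.003, 0, 0, 0, 0, 1, 0, -0.006, 0, 0, 0, 0])

```text
time_s: 4.13
tcp_pos: [0.5179, -0.0088, 0.0676]
orientation: [-3.141, -0.0, -0.062]
ft_force: [0.6, -4.7, -0.7]
opening: -0.0
finger_force: 1.7
```

jog_arm(steps=[1, 0, -0.003, 0, 0, 0, 0, 1, 0, -0.005, 0, 0, 0, 0])

```text
time_s: 4.3
tcp_pos: [0.5181, -0.0063, 0.0676]
orientation: [3.136, 0.0, -0.061]
ft_force: [-4.6, -42.5, -1.6]
opening: 0.0002
finger_force: 19.5
```

It has hit a hard stop. I back off, raise and check.

jog_arm(steps=[1, 0, 0.006, 0, 0, 0, 0, 1, 0, 0.02, 0, 0, 0, 0, 1, 0, 0.035, 0, 0, 0, 0, 1, 0, 0.04, -0.03, 0, 0, 0, 1, 0, 0.04, -0.06, 0, 0, 0])

```text
time_s: 4.72
tcp_pos: [0.5148, -0.0446, 0.1271]
orientation: [-3.141, 0.003, -0.063]
ft_force: [0.4, 0.2, 0.6]
opening: -0.0002
finger_force: 0.0
```

jog_arm(steps=[1, -0.03, 0.01, -0.02, 0, 0, 0, 1, -0.07, 0.01, -0.03, 0, 0, 0, 1, -0.11, 0.01, -0.03, 0, 0, 0, 1, -0.13, 0.01, -0.03, 0, 0, 0, 1, -0.13, 0.01, -0.03, 0, 0, 0])

```text
time_s: 5.13
tcp_pos: [0.3825, -0.0453, 0.1579]
orientation: [-3.141, -0.001, -0.062]
ft_force: [-0.0, 1.1, 0.8]
opening: 0.0002
finger_force: 0.0
```

Run:
```python
from h import *
import pickle
a=cam("side"); b=cam("top"); pickle.dump((a,b),open("p4.pkl","wb"))
cv2.imwrite("pics/both4.png",np.hstack([cv2.resize(a[0]["frame"][160:285,190:290],None,fx=4,fy=4,interpolation=2),cv2.resize(b[0]["frame"][175:275,200:280],(400,500),interpolation=2)]))
o=arm.observe();print(o["tcp_pos"],o["orientation"],o["ft_force"])
```

```text
[ 0.3854438  -0.04581433  0.15811653] [-3.14150078e+00 -1.80178711e-03 -6.20715509e-02] [ 0.42441468 -0.12522371  0.30804059]
```

View pics/both4.png

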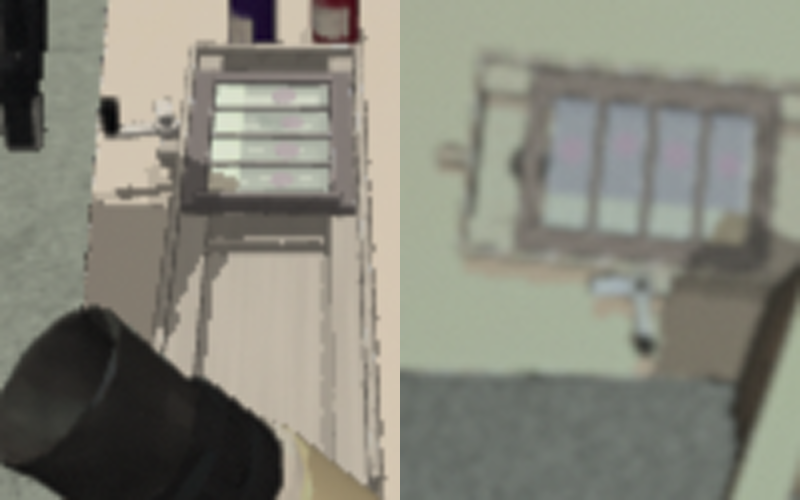

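The side view shows the carrier level at the notch end, with its frame sunk below the wall tops. The peg tip is at about (109,103) in the side crop and (643,342) in the top crop.

Run:
```python
from h import *
import pickle
a,b=pickle.load(open("p4.pkl","rb"))
print("peg side",ray(a,190+109/4,160+101/4,.078),"top",ray(b,200+243/5,175+340/5,.078))
y=.061;o=np.array([.519,-.0125]);yT=np.array([np.sin(y),np.cos(y)]);xT=np.array([yT[1],-yT[0]])
pv=o-.069*xT+.09*yT;print("pivot",pv,"peg",pv-.036*xT)
for z in(.048,.054):
  print(z,"carrier trailing top corners side",[ray(a,190+u/4,160+v/4,z) for u,v in((184,200),(353,200))],"lead",[ray(a,190+u/4,160+v/4,z) for u,v in((193,73),(352,76))])
```

```text
peg side [0.4223 0.0774 0.078 ] top [0.4214 0.0785 0.078 ]
pivot [0.45561493 0.081539  ] peg [0.41968189 0.08373364]
0.048 carrier trailing top corners side [array([0.4692, 0.0107, 0.048 ]), array([0.5734, 0.0053, 0.048 ])] lead [array([0.4756, 0.1521, 0.048 ]), array([0.5852, 0.1423, 0.048 ])]
0.054 carrier trailing top corners side [array([0.4695, 0.0031, 0.054 ]), array([ 0.5725, -0.0023,  0.054 ])] lead [array([0.4758, 0.143 , 0.054 ]), array([0.5843, 0.1333, 0.054 ])]
```

jog_arm(steps=[1, 0.01, -0.025, 0, 0, 0, 0, 1, 0.02, -0.05, 0.005, 0, 0, 0, 1, 0.03, -0.08, 0.03, 0, 0, 0, 1, 0.03, -0.08, 0.055, 0, 0, 0, 1, 0.03, -0.08, 0.074, 0, 0, 0])

```text
time_s: 5.65
tcp_pos: [0.421, 0.0338, 0.0816]
orientation: [-3.141, 0.001, -0.059]
ft_force: [-0.6, -0.2, -0.5]
opening: -0.0001
finger_force: 0.0
```

jog_arm(steps=[1, 0, 0, 0, 0, 0, 0, 1, 0, -0.005, 0, 0, 0, 0, 1, 0, -0.01, 0, 0, 0, 0])

```text
time_s: 5.9
tcp_pos: [0.4218, 0.0422, 0.0846]
orientation: [-3.141, -0.001, -0.063]
ft_force: [0.8, 0.2, 0.8]
opening: 0.0002
finger_force: 0.0
```

jog_arm(steps=[1, -0.0015, -0.009, 0, 0, 0, 0, 1, -0.0035, -0.017, 0, 0, 0, 0, 1, -0.006, -0.025, 0, 0, 0, 0, 1, -0.0075, -0.0325, 0, 0, 0, 0, 1, -0.0085, -0.041, 0, 0, 0, 0])

```text
time_s: 6.32
tcp_pos: [0.4149, 0.0842, 0.084]
orientation: [3.141, -0.001, -0.062]
ft_force: [0.1, -1.9, 0.1]
opening: 0.0
finger_force: 1.1
```

jog_arm(steps=[1, 0, -0.007, 0, 0, 0, 0, 1, 0.002, -0.015, 0, 0, 0, 0, 1, 0.007, -0.023, 0, 0, 0, 0, 1, 0.012, -0.028, 0, 0, 0, 0, 1, 0.017, -0.032, 0, 0, 0, 0])

```text
time_s: 6.73
tcp_pos: [0.4343, 0.1152, 0.0834]
orientation: [-3.141, 0.001, -0.061]
ft_force: [-2.6, -1.2, 0.3]
opening: 0.0001
finger_force: 0.8
```

jog_arm(steps=[1, 0.004, -0.003, 0, 0, 0, 0, 1, 0.007, -0.004, 0, 0, 0, 0])

```text
time_s: 6.9
tcp_pos: [0.4415, 0.1183, 0.0833]
orientation: [-3.141, 0.001, -0.061]
ft_force: [-11.7, -1.7, 1.3]
opening: -0.0003
finger_force: 6.5
```

jog_arm(steps=[1, 0.001, 0, 0, 0, 0, 0, 1, 0.002, 0, 0, 0, 0, 0, 1, 0.002, 0, 0, 0, 0, 0])

```text
time_s: 7.15
tcp_pos: [0.4417, 0.1181, 0.0831]
orientation: [-3.141, 0.004, -0.062]
ft_force: [-15.8, 3.5, 8.8]
opening: 0.0003
finger_force: 8.1
```

jog_arm(steps=[1, -0.015, 0, 0, 0, 0, 0, 1, -0.03, 0, 0, 0, 0, 0, 1, -0.04, 0.02, -0.03, 0, 0, 0, 1, -0.05, 0.05, -0.06, 0, 0, 0, 1, -0.06, 0.08, -0.08, 0, 0, 0])

```text
time_s: 7.57
tcp_pos: [0.378, 0.0414, 0.1655]
orientation: [-3.141, -0.001, -0.06]
ft_force: [2.1, -1.1, 0.0]
opening: -0.0001
finger_force: 0.0
```

jog_arm(steps=[1, -0.01, 0.04, 0, 0, 0, 0, 1, -0.02, 0.08, 0, 0, 0, 0, 1, -0.02, 0.08, 0, 0, 0, 0, 1, -0.02, 0.08, 0, 0, 0, 0])

```text
time_s: 7.9
tcp_pos: [0.3532, -0.039, 0.1639]
orientation: [3.141, -0.001, -0.067]
ft_force: [-0.2, -0.8, 0.3]
opening: 0.0001
finger_force: 0.0
```

Run:
```python
from h import *
a=cam("side"); b=cam("top")
cv2.imwrite("pics/both5.png",np.hstack([cv2.resize(a[0]["frame"][150:250,200:280],None,fx=5,fy=5,interpolation=2),cv2.resize(b[0]["frame"][165:265,200:280],(400,500),interpolation=2)]))
o=arm.observe();print(o["tcp_pos"],o["ft_force"],o["time_s"])
```

```text
[ 0.35363025 -0.03686388  0.16360565] [-0.19762016 -0.74552991 -0.51180419] 8.0
```

View pics/both5.png

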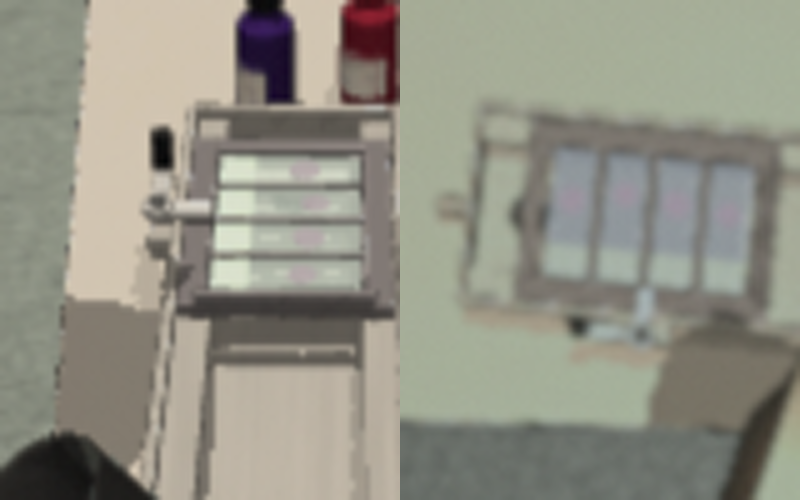

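The nose lies square across the carrier's near edge (side crop (195,208)), and the lever runs along the wall (peg at (162,150)). The arm is clear, so I hand the job in.

```bash
python3 -c "
from plant import arm
print(arm.finish_job())"
```

```text
the job is handed in; nothing more can be done
None
```

I pushed the carrier to a hard stop in its notches and turned the catch to its stop, and the last pictures show the nose square across the carrier's edge; the job is handed in at about 8 s, but no verdict was returned.

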